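# Tip a junction box onto its back and push it against the stop

### The job

The open light grey junction box has been left standing on its end on the dark mat. Without gripping or lifting it, push it over onto its back, so that its open side, now turned away from the rail, faces up, then push it along the mat until its end nearest the long aluminium stop rail rests square against the rail. Do not disturb the other things lying about.

Things in the scene. Friction and masses are not known exactly. Their poses are not given: they have to be found in the camera images.
- enclosure: Light grey plastic junction-box base, 130 mm long, 90 wide, 56 deep, walls 4 mm, one large side open, 0.3 kg. It starts standing on one end on a dark mat whose top is 8 mm above the table. Origin: centre of the end it stands on at the start. z: along its length, up at the start; x: across its width; y: out of the open side (rim at y = +28 mm, closed back at -28 mm, facing roughly to the rail).
- enclosure_centre (a point): Centre of the junction box's outer block, 65 mm along its z from its origin; same axes. On its back, y points up and the box is 56 mm high. Pushed near the top of the open side it tips about its bottom back edge and falls by itself once tilted past about 25 degrees, its upper end coming down towards the rail.
- enclosure_end (a point): Centre of the end of the junction box that is uppermost at the start and comes to lie nearest the rail: 130 mm along the box's z from its origin. Same axes as the box.
- rail: Straight aluminium stop rail fixed on the mat, to the robot's right of the box: 440 mm long (its x axis), 20 mm wide (y), 25 mm high (z). Origin: centre of its underside, on the mat, 8 mm above the table. y points to the box's side; the face the box is pushed against lies at y = +10 mm.
- can: Bystander on the mat beyond the rail: yellow-labelled spray can, 52 mm in diameter, 150 mm tall. Origin: centre of its underside.
- tape: Bystander beyond the rail: white roll of tape lying flat, 90 mm in diameter, 24 mm high. Origin: centre of its underside.
- relay: Bystander beyond the rail: small grey plug-in relay with a clear cap, 30 x 30 x 53 mm, standing. Origin: centre of its underside.
Not all that is in view belongs to the job. Leave any blue or green look-alike of the enclosure alone.

How it is judged:
By the outcome, as a careful person would: the job done as asked, in the order asked, and still so for the second after the job is handed in, with the robot touching nothing.
It also fails if it takes over 51 s, if anything falls off the work surface, if the arm or the gripper's body presses on something with over 40 N, if the wrist force passes 120 N, or if a joint passes its speed limit or range.

### The arm

A 7-joint arm with a two-finger parallel gripper is mounted at the origin on the work surface. World frame = base frame: x ahead of the robot, y to its left, z up, the work surface at z = 0. Lengths are in m, angles in rad, forces in N, time in s.
With the tool pointing down it reaches from about 0.375 to 0.925 m from the base axis. Payload 3.1 kg.
Tool frame: the origin (TCP) lies between the finger pads; the fingertips stand 19 mm ahead of it and the grasp point (between the pads) is the TCP; z points along the fingers, y is the direction in which the jaws open and shut (so a half turn about z gives the same grasp; the last joint's range is limited). The gripper opens to 85 mm and grips with 20 to 120 N. Pads are 22 mm wide; open, the fingers measure 114 mm over their backs; the gripper's body (76 mm by 85 mm) begins 54 mm behind the grasp point. The pads swing forward as they close: fully open they stand 13 mm farther back than shut.
Start: joints at [-1.339, 0.383, 0.044, 1.598, -0.018, 1.161, -0.05], TCP at [0.21, 0.615, 0.221] pointing down, gripper open.
Joint ranges: [-2.61, 2.61], [-0.41, 2.15], [-1.48, 1.57], [0, 2.5], [-1.57, 4.71], [0.05, 1.97], [-2.85, 2.85]. Speed limits (rad/s): [2.79, 2.79, 3.14, 3.14, 3.14, 3.14, 3.14].

### API

Orientations are given as a unit quaternion [x, y, z, w].
In Python, from bench import move_ptp, movel, move_j, move_gripper, pause, inverse_kinematics, read_camera, camera_params, MotionError, sign_off, look_for, tip_of, read_time_s, read_qpos, read_joint_vel, read_effort, read_eef_pos, read_tcp_rot, read_ft_force, read_ft_torque, read_finger_gap gives the robot as it stands. Calls block until the motion is done:
- move_ptp(position, orientation): joint-space move of the TCP to a pose.
- movel(position, orientation=None, speed=0.15): straight line of the TCP; orientation=None keeps the orientation; speed is the mean speed in m/s.
- move_j(angles): joint-space move.
- move_gripper(opening, effort=None): finger opening in m; effort is the grip in N (None keeps the last); returns when the fingers have stopped.
- pause(seconds).
- inverse_kinematics(position, orientation): joint angles nearest the present ones, or None.
- read_camera(name): name is "side" or "top"; returns the picture (384x512x3 uint8, red, green, blue); there is no depth.
- camera_params(name): a dict with "K" (3x3 intrinsics, pixels), "camera_from_world" (4x4, takes a point from world to camera coordinates). Camera axes: x right, y down, z forward; pixel columns grow to the right and rows downward; lengths in m; the calibration is good to about 2 mm. A picture is of the moment at which its call begins. camera_params takes no time and is no camera call.
A pose or a line that the arm cannot do raises MotionError and nothing moves.
- sign_off(): hands the job in, once; it reports no verdict.
Trained networks look in the newest picture that a camera, given by its name, has taken for a name from the list of things; names that differ only in an ending like _2 or _b are one class to them, and where a whole thing is asked for, a point or a joint stands for the part that bears it (a point fixed in the world has none). Each returns a list of dicts, best first, with "confidence" (0 to 1); they miss things now and then, are a little off and sometimes report something else, mostly with a low value. They report only what shows in the picture. A call takes as long as a camera call. They do not tell look-alikes from the thing itself.
- look_for(camera, name): "at" ([column, row] in pixels, amid what is visible of it).
- tip_of(camera, name): "at" ([column, row] in pixels: a listed point, or the origin of a listed thing).
Readings, each from a call of its own:
- read_time_s(): time.
- read_qpos(): joint angles.
- read_joint_vel(): joint speeds.
- read_effort(): joint torques, N m.
- read_eef_pos(): TCP position.
- read_tcp_rot(): TCP orientation.
- read_ft_force(): force on the tool from outside, world axes, zero at the start.
- read_ft_torque(): the same for the moment, N m.
- read_finger_gap(): finger opening in m.
Only numpy, scipy, OpenCV 4.12 (cv2) and the standard library are available. Lean on these libraries where they do the work, as an engineer would, in place of code of your own. Each camera call takes 0.05 s, during which the arm holds its last target. There are 200 camera calls.

## Working session

There is one attempt and no reset: what is moved stays moved. The work goes in short steps, each a Python script; the robot and the scene stay as the last script left them, time stands still between calls to the robot, and variables do not carry over. Pictures are saved under pics/ and viewed, about 8 in all and at most 12, crops included, and the job is handed in when it is done.

```bash
ls; mkdir -p pics; cat > h.py <<'E'
import numpy as np, cv2
from bench import *
def snap(cam,name,crop=None,scale=1):
    im=read_camera(cam)[:,:,::-1].copy()
    if crop: c0,c1,r0,r1=crop; im=im[r0:r1,c0:c1]
    if scale!=1: im=cv2.resize(im,None,fx=scale,fy=scale,interpolation=cv2.INTER_CUBIC)
    cv2.imwrite('pics/'+name,im); return im
def ray(cam,px):
    p=camera_params(cam);K=np.array(p['K']);T=np.array(p['camera_from_world'])
    R=T[:3,:3];t=T[:3,3];o=-R.T@t
    d=R.T@np.linalg.inv(K)@np.array([px[0],px[1],1.]);return o,d/np.linalg.norm(d)
def on_z(cam,px,z):
    o,d=ray(cam,px);return o+d*(z-o[2])/d[2]
def proj(cam,P):
    p=camera_params(cam);K=np.array(p['K']);T=np.array(p['camera_from_world'])
    P=np.atleast_2d(P);c=P@T[:3,:3].T+T[:3,3];u=c@K.T;return u[:,:2]/u[:,2:]
E
python3 - <<'E'
from h import *
a=snap('top','t0.png');b=snap('side','s0.png')
cv2.imwrite('pics/ts0.png',cv2.resize(np.hstack([a,b]),None,fx=.78,fy=.78,interpolation=cv2.INTER_AREA))
for c in('top','side'):
    print(c,ray(c,(256,192))); 
    for n in('enclosure','rail','can','tape','relay'):
        print(n,[(np.round(d['at'],1).tolist(),round(d['confidence'],2)) for d in look_for(c,n)[:4]],[(np.round(d['at'],1).tolist(),round(d['confidence'],2)) for d in tip_of(c,n)[:3]])
    for n in('enclosure_centre','enclosure_end'):print(n,[(np.round(d['at'],1).tolist(),round(d['confidence'],2)) for d in tip_of(c,n)[:3]])
print(read_time_s(),read_eef_pos(),read_tcp_rot(),read_finger_gap())
E
```

```text
pics
top (array([0.17386942, 0.1312189 , 1.65966571]), array([ 0.14714666, -0.0158443 , -0.98898778]))
enclosure [([126.9, 149.1], 0.89), ([233.9, 173.1], 0.69), ([205.3, 244.3], 0.62)] [([236.3, 177.2], 0.9), ([209.7, 244.6], 0.79), ([131.3, 152.6], 0.74)]
rail [([333.8, 164.4], 0.91)] [([331.0, 165.6], 0.63)]
can [([377.7, 124.3], 0.74)] [([368.7, 129.5], 0.78)]
tape [([362.8, 158.9], 0.8)] [([368.8, 159.7], 0.64)]
relay [([367.2, 193.0], 0.44)] [([366.3, 191.0], 0.41)]
enclosure_centre [([126.9, 154.2], 0.68), ([213.2, 245.8], 0.64), ([234.7, 173.1], 0.56)]
enclosure_end [([121.0, 144.1], 0.97), ([236.1, 171.4], 0.67), ([207.7, 244.9], 0.65)]
side (array([-0.24585428, -0.65662857,  0.6848275 ]), array([ 0.58956235,  0.63059584, -0.50474263]))
enclosure [([190.2, 141.5], 0.8), ([242.5, 182.3], 0.78), ([167.1, 204.8], 0.75)] [([165.1, 222.3], 0.91), ([243.3, 198.5], 0.85), ([192.2, 160.0], 0.61)]
rail [([331.7, 244.4], 0.72)] [([340.8, 241.9], 0.59)]
can [([422.3, 219.8], 0.58)] [([416.8, 241.8], 0.79)]
tape [([395.3, 252.3], 0.57)] [([394.4, 258.7], 0.73)]
relay [([361.2, 277.1], 0.68)] [([360.7, 280.8], 0.6), ([339.7, 241.4], 0.51)]
enclosure_centre [([161.4, 204.1], 0.93), ([241.3, 181.8], 0.91), ([189.7, 142.0], 0.63)]
enclosure_end [([184.8, 129.4], 0.84), ([242.1, 164.4], 0.82), ([158.4, 187.8], 0.75)]
1.3 [0.21044111 0.61498108 0.22096432] [ 1.64089449e-01  9.86445463e-01 -1.42658864e-05 -1.96921659e-05] 0.08507746165932958
```

View pics/ts0.png

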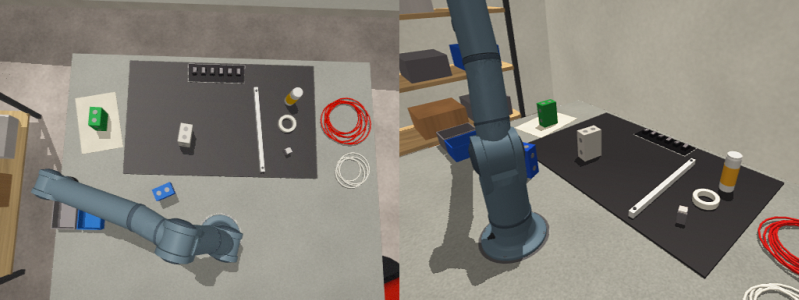

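Candidates for the box are grey at top (234,173) / side (242,182), green at (127,149) / (190,141), and blue at (205,244) / (167,205). I choose the light grey one, standing on the dark mat left of the rail, and check it in a close crop.

```bash
python3 - <<'E'
from h import *
a=snap('top','t1.png',(210,360,90,240),2.6);b=snap('side','s1.png',(210,360,130,280),2.6)
cv2.imwrite('pics/ts1.png',np.hstack([a,b]))
print('encl base',on_z('top',(236.3,177.2),.008),on_z('side',(243.3,198.5),.008),'top',on_z('top',(236.1,171.4),.138),on_z('side',(242.1,164.4),.138))
# rail mask: bright pixels in region
im=cv2.imread('pics/t0.png');g=im.min(2)
m=np.zeros_like(g);m[105:225,318:346]=(g[105:225,318:346]>150)
n,l,s,c=cv2.connectedComponentsWithStats(m);k=1+np.argmax(s[1:,4]);ys,xs=np.nonzero(l==k)
r=cv2.minAreaRect(np.c_[xs,ys].astype(np.float32));print(r)
for q in cv2.boxPoints(r):print(q,on_z('top',q,.033))
print('can',on_z('top',(368.7,129.5),.008),'tape',on_z('top',(368.8,159.7),.008),'relay',on_z('top',(366.3,191),.008))
m=np.zeros_like(g);m[140:200,215:260]=(g[140:200,215:260]>110)
n,l,s,c=cv2.connectedComponentsWithStats(m);k=1+np.argmax(s[1:,4]);ys,xs=np.nonzero(l==k)
r=cv2.minAreaRect(np.c_[xs,ys].astype(np.float32));print(r)
E
```

```text
encl base [0.47700232 0.18469885 0.008     ] [0.48090078 0.1871239  0.008     ] top [0.47479938 0.18192844 0.138     ] [0.48664216 0.19475383 0.138     ]
((331.9121398925781, 165.5480194091797), (107.70296478271484, 5.5936384201049805), 85.33314514160156)
[324.74313 112.10263] [ 0.75007939 -0.16461613  0.033     ]
[330.3182  111.64752] [ 0.75272302 -0.18724431  0.033     ]
[339.08115 218.99341] [ 0.31904223 -0.21971772  0.033     ]
[333.50607 219.44852] [ 0.31670084 -0.19800301  0.033     ]
can [ 0.6904862  -0.34922854  0.008     ] tape [ 0.56405491 -0.34727668  0.008     ] relay [ 0.43587697 -0.33486489  0.008     ]
((236.82432556152344, 170.05404663085938), (16.439899444580078, 24.824247360229492), 9.462322235107422)
```

View pics/ts1.png

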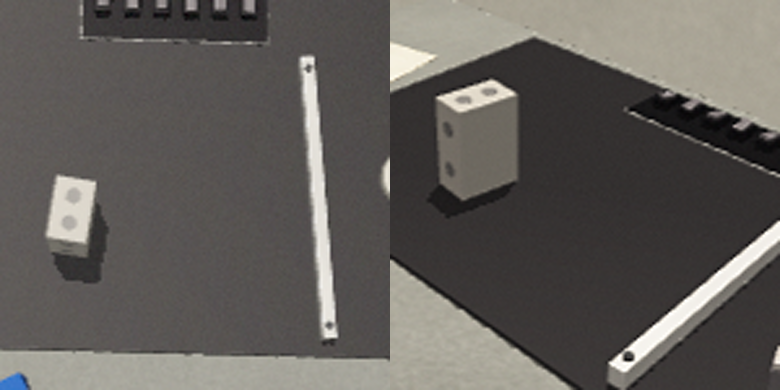

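```bash
cat >> h.py <<'E'
from scipy.optimize import minimize
def boxpts(p,lying):
    x,y,psi=p  # standing: base centre; lying: base-plane centre; psi: box x axis angle; lying length along local y
    h=(.045,.065,.056) if lying else (.045,.028,.130)
    c,s=np.cos(psi),np.sin(psi)
    return np.array([[x+c*a-s*b,y+s*a+c*b,.008+z] for a in(-h[0],h[0]) for b in(-h[1],h[1]) for z in(0,h[2])])
def fit(p0,lying,cams=('top','side'),thr=95):
    S=4;ms={}
    for c in cams:
        g=read_camera(c).min(2);uv=proj(c,boxpts(p0,lying));lo=np.maximum(uv.min(0).astype(int)-14,0);hi=uv.max(0).astype(int)+14
        r=cv2.resize(g[lo[1]:hi[1],lo[0]:hi[0]],None,fx=S,fy=S,interpolation=cv2.INTER_LINEAR)
        m=(r>thr).astype(np.uint8);n,l,s,_=cv2.connectedComponentsWithStats(m)
        k=1+np.argmax(s[1:,4]);m=(l==k).astype(np.uint8)
        hull=cv2.convexHull(cv2.findContours(m,0,2)[0][0] if 0 else np.argwhere(m)[:,::-1].astype(np.int32))
        m[:]=0;cv2.fillConvexPoly(m,hull,1);ms[c]=(m,lo)
    def cost(p):
        t=0
        for c,(m,lo) in ms.items():
            q=(proj(c,boxpts(p,lying))-lo+.5)*S-.5
            f=np.zeros_like(m);cv2.fillConvexPoly(f,cv2.convexHull(np.round(q*16).astype(np.int32)),1,shift=4)
            t+=(f!=m).sum()/m.sum()
        return t
    best=min((minimize(cost,[p0[0],p0[1],p0[2]+d],method='Nelder-Mead',options=dict(initial_simplex=np.array([p0[0],p0[1],p0[2]+d])+np.array([[0,0,0],[.01,0,0],[0,.01,0],[0,0,.12]]),xatol=1e-4)) for d in(-.12,0,.12)),key=lambda r:r.fun)
    return best.x,best.fun
def q_jaw(phi):
    b=(np.pi/2+phi)/2;return [np.cos(b),np.sin(b),0,0]
E
python3 - <<'E'
from h import *
for cams in(('top','side'),('top',),('side',)):
    p,f=fit([.478,.185,-.16],False,cams);print(cams,p.round(4),np.degrees(p[2]).round(2),round(f,3))
    if len(cams)==2: P=p
print(read_time_s())
psi=P[2];yb=np.array([-np.sin(psi),np.cos(psi)])
for phi in(psi,psi+np.pi):
  for d,z in((.10,.25),(.10,.135),(-.06,.135),(.15,.05),(-.03,.05)):
    q=inverse_kinematics([*(P[:2]+yb*d),z],q_jaw(phi));print(round(phi,2),d,None if q is None else np.round(q,2))
E
```

```text
('top', 'side') [ 0.4825  0.1834 -0.1397] -8.0 0.137
('top',) [ 0.4833  0.1813 -0.1797] -10.3 0.064
('side',) [ 0.4817  0.1848 -0.0985] -5.64 0.042
1.6
-0.14 0.1 [-1.01  0.22  0.49  1.78 -0.11  1.17 -0.63]
-0.14 0.1 [-0.99  0.35  0.48  1.89 -0.2   0.95 -0.56]
-0.14 -0.06 [-0.87  0.2   0.58  2.08 -0.14  0.9  -0.35]
-0.14 0.15 [-0.98  0.53  0.41  1.85 -0.28  0.82 -0.57]
-0.14 -0.03 [-0.85  0.38  0.52  2.1  -0.28  0.73 -0.29]
3.0 0.1 [-0.66  0.21  0.08  1.76 -0.02  1.17  2.43]
3.0 0.1 [-0.6   0.33  0.01  1.87 -0.    0.95  2.42]
3.0 -0.06 [-0.57  0.19  0.25  2.06 -0.06  0.9   2.72]
3.0 0.15 [-0.59  0.5  -0.08  1.83  0.05  0.81  2.31]
3.0 -0.03 [-0.48  0.34  0.1   2.08 -0.05  0.72  2.65]
```

```bash
python3 - <<'E'
from h import *
P=np.array([.4825,.1830,-.15]);psi=P[2];yb=np.array([-np.sin(psi),np.cos(psi)]);q=q_jaw(psi)
move_gripper(.05)
move_ptp([*(P[:2]+yb*.09),.24],q)
movel([*(P[:2]+yb*.09),.140],speed=.1)
movel([*(P[:2]+yb*.05),.140],speed=.1)
print(read_finger_gap(),read_eef_pos(),read_ft_force(),read_time_s())
a=snap('top','t2.png',(190,310,110,230),3.2);b=snap('side','s2.png',(190,310,110,230),3.2)
cv2.imwrite('pics/ts2.png',np.hstack([a,b]))
print(proj('side',read_eef_pos()))
E
```

```text
0.05000736608042386 [0.49003648 0.2318298  0.14020406] [0.39914936 0.2379327  0.10451384] 5.3833
[[235.49548656 160.08127687]]
```

View pics/ts2.png

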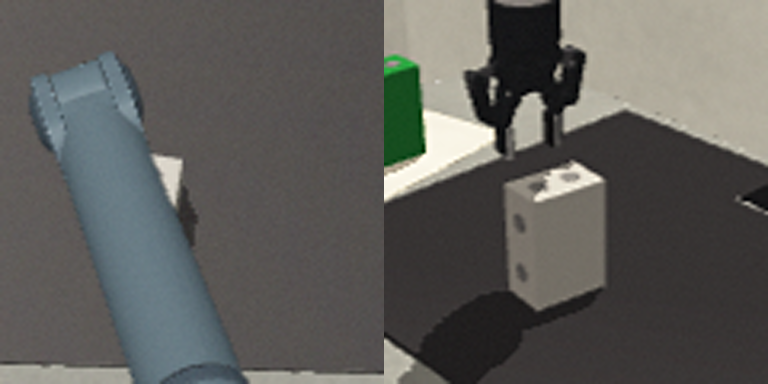

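```bash
python3 - <<'E'
from h import *
im=cv2.imread('pics/s2.png')[60:260,40:280]
im=(255*np.clip(im/110.,0,1)**.6).astype(np.uint8)
p=read_eef_pos();
for z in(0,-.006,-.019):
    u=proj('side',p+np.array([0,0,z]))[0];u=(u-[190,110])*3.2-[40,60]
    cv2.circle(im,tuple(int(v) for v in u),1,(0,0,255),-1)
cv2.imwrite('pics/s2e.png',cv2.resize(im,None,fx=2.5,fy=2.5))
E
```

```text
(no output)
```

View pics/s2e.png

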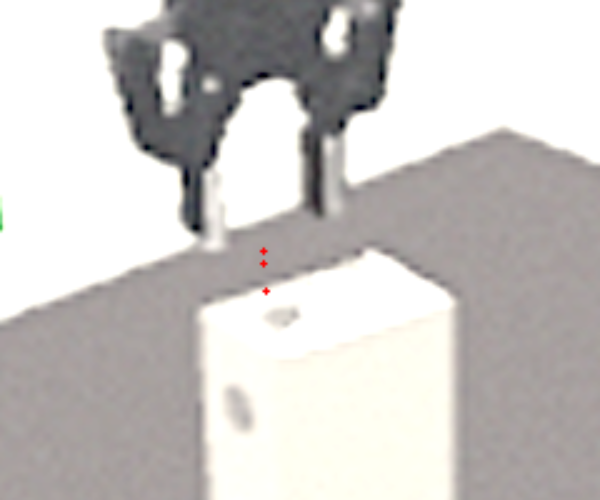

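```bash
python3 - <<'E'
from h import *
P=np.array([.4825,.1830,-.15]);psi=P[2];yb=np.array([-np.sin(psi),np.cos(psi)])
movel([*(P[:2]+yb*.065),.140],speed=.1)
movel([*(P[:2]+yb*.065),.118],speed=.1)
f0=np.array(read_ft_force());ims=[]
for d in(.03,.005,-.015,-.028):
    movel([*(P[:2]+yb*d),.118],speed=.06)
    print(d,(np.array(read_ft_force())-f0).round(2),round(read_time_s(),2))
    ims.append(snap('side',f's3_{d}.png',(190,310,110,230),2.2))
pause(.5);ims.append(snap('side','s3_e.png',(190,310,110,230),2.2))
cv2.imwrite('pics/s3.png',np.vstack([np.hstack(ims[:3]),np.hstack(ims[3:]+[ims[0]*0])]))
E
```

```text
0.03 [-0.2   0.23 -1.94] 6.88
0.005 [-0.66 -0.52 -1.16] 7.5
-0.015 [-0.93 -0.07  0.3 ] 8.03
-0.028 [ 0.07 -0.65 -0.45] 8.45
```

View pics/s3.png

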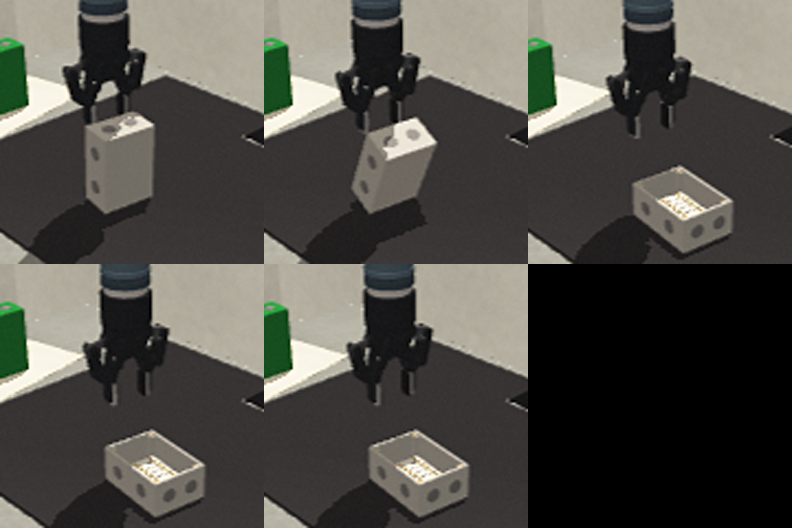

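The box fell cleanly onto its back with the open side up (side, last frame at about px (242,188)). I'll back off and measure the lying pose.

```bash
python3 - <<'E'
from h import *
P=np.array([.4825,.1830,-.15]);psi=P[2];yb=np.array([-np.sin(psi),np.cos(psi)])
movel([*(P[:2]+yb*.06),.16],speed=.2)
p0=[*(P[:2]-yb*.093),psi]
for cams in(('side',),('top',),('top','side')):
    p,f=fit(p0,True,cams);print(cams,p.round(4),np.degrees(p[2]).round(2),round(f,3))
    uv=proj('side',boxpts(p,True))
a=snap('top','t4.png',(210,360,90,240),2.6);b=snap('side','s4.png',(210,360,130,280),2.6)
for c,im,o in(('top',a,(210,90)),('side',b,(210,130))):
    h=cv2.convexHull(((proj(c,boxpts(p,True))-o+.5)*2.6).astype(np.int32));cv2.polylines(im,[h],True,(0,0,255),1)
cv2.imwrite('pics/ts4.png',np.hstack([a,b]));print(read_time_s())
E
```

```text
('side',) [ 0.4682  0.0915 -0.1332] -7.63 0.011
('top',) [ 0.4706  0.0831 -0.1406] -8.06 0.064
('top', 'side') [ 0.4706  0.09   -0.1291] -7.39 0.155
9.9917
```

View pics/ts4.png

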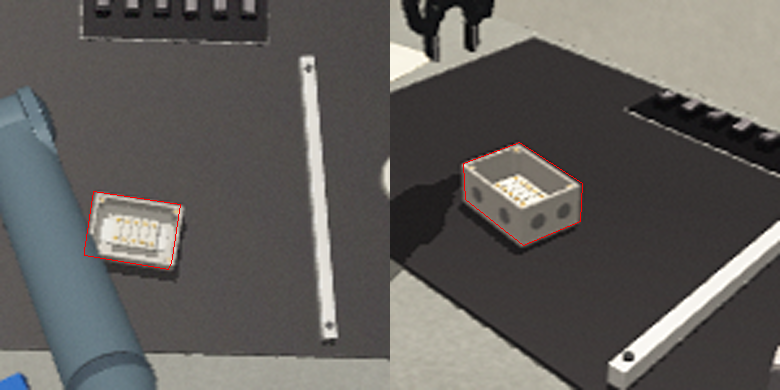

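```bash
cat > plan.py <<'E'
from h import *
RP=np.array([.5338,-.1824]);RA=.0757;n=np.array([-np.sin(RA),np.cos(RA)])
yd=lambda f:np.array([-np.sin(f),np.cos(f)])
tcp=lambda C,f,z=.036:[*(C+yd(f)*.011),z]
E
python3 - <<'E'
from plan import *
c=np.array([.469,.090]);f=-.133
C=c+yd(f)*.065
W=[]
N=8;df=(RA-f)/N
Cw=C.copy();fw=f
for i in range(N):
    fw2=fw+df;Cw=Cw-yd((fw+fw2)/2)*.015;fw=fw2;W.append((Cw.copy(),fw))
gap=(Cw-RP)@n-.13;print('gap left',gap,Cw)
assert .02<gap<.2
W.append((Cw-n*(gap-.012),RA))
for w in W:assert inverse_kinematics(tcp(*w),q_jaw(w[1])) is not None
assert inverse_kinematics(tcp(W[-1][0]-n*.02,RA),q_jaw(RA)) is not None
f0=np.array(read_ft_force())
S=C+yd(f)*.035
move_ptp(tcp(S,f,.14),q_jaw(f));movel(tcp(S,f),speed=.12);movel(tcp(C+yd(f)*.004,f),speed=.08)
print((np.array(read_ft_force())-f0).round(2),read_time_s())
for w in W:movel(tcp(*w),q_jaw(w[1]),speed=.06)
print((np.array(read_ft_force())-f0).round(2),read_time_s(),read_eef_pos(),W[-1])
p,e=fit([*(W[-1][0]-n*.065),RA],True,('side',));print(p.round(4),e)
a=snap('top','t5.png',(210,360,90,240),2.6);b=snap('side','s5.png',(210,360,130,280),2.6)
cv2.imwrite('pics/ts5.png',np.hstack([a,b]))
E
```

```text
gap left 0.09097596728682275 [0.47418814 0.03468938]
[-1.17  1.2  -0.4 ] 11.8583
[-0.06  1.57 -0.35] 16.5917 [ 0.47923107 -0.03329736  0.0359827 ] (array([ 0.48016092, -0.04406041]), 0.0757)
[ 0.4629 -0.1392  0.0549] 0.3721397120890653
```

View pics/ts5.png

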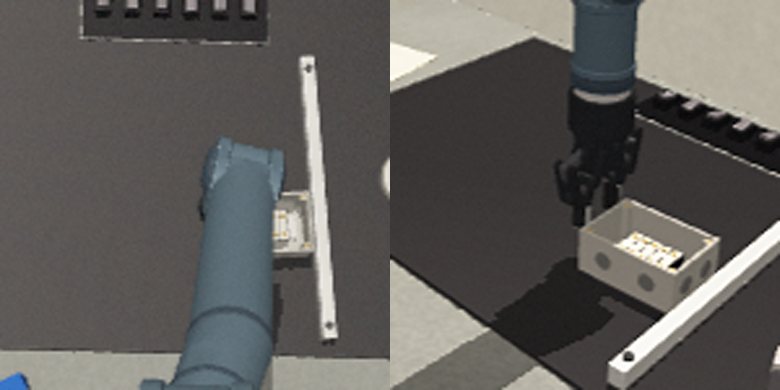

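The box followed the fingers and now lies parallel to the rail with a small gap. I'll finish in small steps, watching the force.

```bash
python3 - <<'E'
from plan import *
p=np.array(read_eef_pos())
q=q_jaw(RA)
fs=[]
for i in range(1,16):
    movel([*(p[:2]-n*.002*i),.036],q,speed=.03)
    F=np.array(read_ft_force());fn=F[:2]@n;fs.append(round(float(fn),1))
    if fn>9:break
print(fs,i*.002,read_time_s(),read_eef_pos(),((np.array(read_eef_pos())[:2]-RP)@n-.011-.13).round(4))
e=np.array(read_eef_pos())
movel([*(e[:2]+n*.05),.036],q,speed=.1)
movel([*(e[:2]+n*.05),.2],q,speed=.25)
move_ptp([*(e[:2]+n*.28),.25],q)
c=RP+n*.065+np.array([np.cos(RA),np.sin(RA)])*((e[:2]-RP)@[np.cos(RA),np.sin(RA)])
for cams in(('top',),):
    P,er=fit([*c,RA],True,cams);print(P.round(4),er)
a=snap('top','t6.png',(250,370,100,220),3.2);b=snap('side','s6.png',(260,380,170,290),3.2)
cv2.imwrite('pics/ts6.png',np.hstack([a,b]));print(read_time_s())
E
```

```text
[2.7, 2.7, 2.3, 2.1, 2.1, 4.3, 8.0, 12.0] 0.016 18.7417 [ 0.4801428  -0.04415924  0.03600683] 0.0009
[ 0.4842 -0.1337  0.0303] 0.4575544439011547
21.3333
```

View pics/ts6.png

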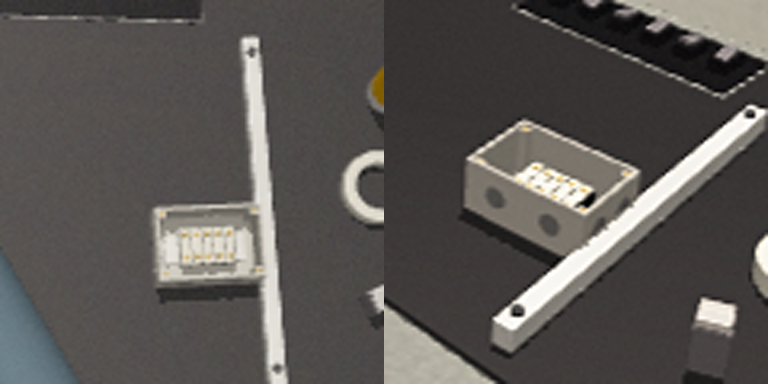

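```bash
python3 - <<'E'
from plan import *
g=np.mean([read_camera('top').min(2).astype(float) for _ in range(3)],0)
def edge(rows,c0,c1,thr,z,right=False):
    pts=[]
    for r in rows:
        s=g[r,c0:c1]; s=s[::-1] if right else s
        k=np.argmax(s>thr)
        x=k-1+(thr-s[k-1])/(s[k]-s[k-1]); x=c1-1-x if right else c0+x
        pts.append(on_z('top',(x,r),z)[:2])
    pts=np.array(pts);a=np.polyfit(pts[:,0],pts[:,1],1);res=(pts[:,1]-np.polyval(a,pts[:,0])).std()
    return a,np.degrees(np.arctan(a[0])).round(2),res.round(4)
b=edge(range(168,186),290,305,110,.064)
r1=edge(range(116,160),315,332,130,.033); r2=edge(range(116,217),328,348,130,.033,True)
print('box far edge',b,'\nrail near',r1,'\nrail far',r2)
x=.484
print('far end to rail face',(np.polyval(b[0],x)-np.polyval(r1[0],x))*np.cos(RA),'to rail back',(np.polyval(b[0],x)-np.polyval(r2[0],x))*np.cos(RA))
for k,v in(('can',(368.7,129.5)),('tape',(368.8,159.7)),('relay',(366.3,191))):
    t=tip_of('top',k);print(k,v,[np.round(d['at'],1).tolist() for d in t[:1]])
print(read_time_s(),read_ft_force())
E
```

```text
box far edge (array([ 0.06170137, -0.08309117]), np.float64(3.53), np.float64(0.0007)) 
rail near (array([ 0.07651347, -0.22218187]), np.float64(4.38), np.float64(0.0007)) 
rail far (array([ 0.07489154, -0.24432906]), np.float64(4.28), np.float64(0.0006))
far end to rail face 0.13154383255813915 to rail back 0.1544103591028542
can (368.7, 129.5) [[370.9, 131.0]]
tape (368.8, 159.7) [[366.5, 155.8]]
relay (366.3, 191) [[366.4, 193.1]]
21.6333 [ 0.50747431 -0.5731986  -0.74996636]
```

Position is right, and force confirmed contact, but the edge fit suggests about 0.8° skew (noise about 0.4°). I'll reseat it with a gentle single-contact push, closed fingers and slightly towards −x, so the end settles flush on the rail.

```bash
python3 - <<'E'
from plan import *
t=np.array([np.cos(RA),np.sin(RA)]);q=q_jaw(RA)
e=np.array([.4801,-.0442])-t*.012
z=.046
move_gripper(0)
move_ptp([*(e+n*.05),.2],q);movel([*(e+n*.05),z],speed=.15);movel([*(e+n*.008),z],speed=.1)
f0=np.array(read_ft_force())[:2]@n;fs=[]
for i in range(1,10):
    movel([*(e+n*(.008-.0015*i)),z],q,speed=.03)
    fn=np.array(read_ft_force())[:2]@n-f0;fs.append(round(float(fn),1))
    if fn>14:break
print(fs,read_time_s(),read_eef_pos())
movel([*(e+n*.05),z],speed=.1);movel([*(e+n*.05),.2],speed=.25);move_ptp([*(e+n*.28),.25],q)
print(read_time_s())
g=np.mean([read_camera('top').min(2).astype(float) for _ in range(4)],0)
def edge(rows,c0,c1,thr,z):
    pts=[]
    for r in rows:
        s=g[r,c0:c1];k=np.argmax(s>thr);x=c0+k-1+(thr-s[k-1])/(s[k]-s[k-1]);pts.append(on_z('top',(x,r),z)[:2])
    pts=np.array(pts);return np.polyfit(pts[:,0],pts[:,1],1)
for thr in(95,110,125):
    b=edge(range(168,186),290,305,thr,.064);r=edge(range(116,160),315,332,130,.033)
    print(np.degrees(np.arctan([b[0],r[0]])).round(2),(np.polyval(b,.484)-np.polyval(r,.484)).round(4))
a=snap('top','t7.png',(280,345,155,205),6);b=snap('side','s7.png',(280,345,195,245),6)
cv2.imwrite('pics/ts7.png',np.hstack([a,b]))
E
```

```text
[-0.4, -0.6, -0.2, -0.3, -0.7, 3.2, 6.0, 7.9, 9.6] 27.0917 [ 0.46810306 -0.04518731  0.04599334]
29.5
[3.55 4.37] 0.1337
[3.96 4.37] 0.1319
[4.08 4.37] 0.1304
```

View pics/ts7.png

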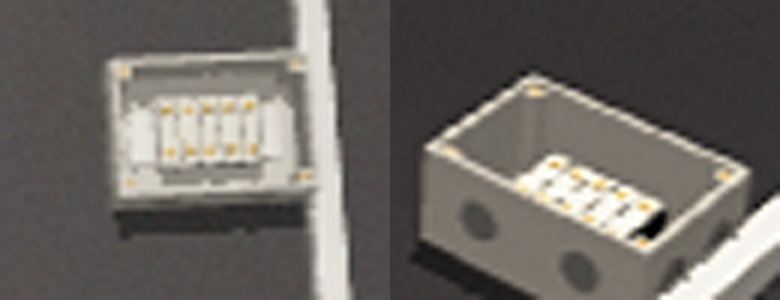

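The top view shows the box end flush on the rail and parallel within measurement noise. The side view shows it flat with the open side up. Handing in.

```bash
python3 -c "
from bench import *
print(read_ft_force(),read_time_s());sign_off()"
```

```text
[-0.96978248 -0.37296155  0.26629564] 29.8
the job is handed in; nothing more can be done
```

The light grey box is on its back with the open side up, and its near end rests against the stop rail. I handed the job in at 29.8 s with the arm clear of everything.

**How it was done:** I tipped the box with the half-open fingers against its top rim. I then pushed it about 0.2 m with both fingers, turning it about 12° to match the rail. At the rail I pressed to about 12 N, then reseated it with the closed fingers at about 10 N. It was never gripped or lifted.

**Last checks:**
- **Contact:** the force rose steadily in both pushes. The camera put the box's far end 130–134 mm from the rail face, against a box length of 130 mm.
- **Squareness:** the box edge read 3.6–4.1° and the rail 4.4°, so they agree within 0.3–0.8°. Noise is about 0.4°, so a sub-millimetre gap at one corner can't be ruled out.
- **Other things:** the can, tape and relay were within about 5 pixels of where they started when I checked before the reseating push. That is detector scatter, and the arm never went beyond the rail. I did not re-check them, or check the blue and green look-alikes, which were well off the path.

**Disagreements:**
- The side view showed the fingertips about 10 mm higher than the tool description implies, so I chose heights that worked either way.
- Two automatic fits of the box outline near the rail failed because the rail or arm ran into the outline. I relied on edge fits, force and the pictures instead.

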